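# Move the inlaid boxes from the drying rack to the carrier, in order

### The arm

A 6-joint arm with a two-finger parallel gripper is mounted at the origin on the work surface. World frame = base frame: x ahead of the robot, y to its left, z up, the work surface at z = 0. Lengths are in mm, angles in degrees, forces in N, time in s.
With the tool pointing down it reaches from about 300 to 850 mm from the base axis. Payload 4.2 kg.
Tool frame: the origin (TCP) lies on the centre line of the jaws, within the pads' length; the fingertips stand 14 mm ahead of it and the grasp point (between the pads) lies 5 mm behind it; z points along the fingers, y is the line along which they close (so a half turn about z gives the same grasp; the last joint's range is limited). The gripper opens to 91 mm and grips with 3 to 60 N. Pads are 32 mm wide; open, the fingers measure 118 mm over their backs; the gripper's body (76 mm by 178 mm) begins 60 mm behind the grasp point.
Start: joints at [63.255, 18.312, 89.639, -0, 72.044, -1.146], TCP at [248.451, 518.569, 227.976] pointing down, gripper open.
Joint ranges: [-177.97, 177.97], [-48.28, 115.42], [12.27, 149.76], [-77.06, 257.06], [2.81, 150.46], [-146.56, 146.56]. Speed limits (degrees/s): [147.25, 147.25, 180, 180, 180, 180].

### API

Orientations are given as [roll, pitch, yaw] about the fixed x, y, z axes, in that order (R = Rz(yaw) Ry(pitch) Rx(roll)).
In Python, from workcell import env gives the robot as it stands.
- The arm moves only by the tool arm_command, never from a script. Its argument "motion" is a list of rows, each an object with "offset": the shift along the tool's x, y, z in m, a list of three; "spin": the turn about the tool's z in rad. In form: [{"offset": [tx, ty, tz], "spin": spin}, ...]. A call has 1 to 5 rows; each row shifts and turns the commanded pose from where the row before left it, along the tool's axes as they then stand; what a row does not reach is not made up. A row lasts 1/8 s, in which the tool goes at most 62.5 mm and 10.7 degrees, less where a joint would pass 70% of its speed; a pose out of reach is approached as far as the arm can. A call with a gripper value outside its range is refused whole. "jaw" is the finger opening in m, from 0 to 0.0912, set as the call begins (left out, the last holds). The fingers move at their own pace and stop on an object; "newtons" is the grip in N (left out, the last holds). Time passes only in rows, so rows that do not move let the fingers close. It gives the time, the measured TCP pose, the force, the opening and the grip force at its end, in the units of the state.
- env.state(): the state, without advancing time (a new reading comes with each control period).
- env.grab_frame(name): name is "scene" or "top" or "wrist"; returns (picture, depth): 480x640x3 uint8, blue, green, red; 480x640 float32, mm along the optical axis (not along the pixel's ray), 0 where there is no reading.
- env.camera_model(name): a dict with "fx", "fy", "cx", "cy" (pixels), "eye" and "rotation" of the camera in the world; the wrist camera has in their place "hand_eye" (4x4, takes a point from camera to tool coordinates, whose origin is the TCP and whose axes are the flange's). Camera axes: x right, y down, z forward; pixel columns grow to the right and rows downward; lengths in mm; the calibration is good to about 2 mm. A picture is of the moment at which its call begins: read the wrist's pose just before it. camera_model takes no time and is no camera call.
- env.job_done(): hands the job in; it is judged then, once.
Trained networks look in the newest picture that a camera, given by its name, has taken for a name from the list of things; names that differ only in an ending like _2 or _b are one class to them, and where a whole thing is asked for, a point or a joint stands for the part that bears it (a point fixed in the world has none). Each returns a list of dicts, best first, with "score" (0 to 1); they miss things now and then, are a little off and sometimes report something else, mostly with a low value. They report only what shows in the picture. A call takes as long as a camera call.
- env.boxes_of(camera, target): "bbox" ([left, top, right, bottom] in pixels, round what is visible of it).
- env.pinpoint(camera, target): "location" ([column, row] in pixels: a listed point, or the origin of a listed thing).
The state is a dict: "time_s": time; "qpos": joint angles; "qvel": joint speeds; "effort": joint torques, N m; "ee_pos": TCP position; "ee_rot": TCP orientation; "force": force on the tool from outside, world axes, zero at the start; "torque": the same for the moment, N m; "gripper_width": finger opening in mm; "gripper_force": force on a finger pad.
Only numpy, scipy, OpenCV 4.12 (cv2) and the standard library are available. Lean on these libraries where they do the work, as an engineer would, in place of code of your own. Each camera call takes 0.05 s, during which the arm holds its last target. There are 200 camera calls.

### The job

Move the three inlaid boxes from the wooden drying rack to the grey carrier, one upright in each cradle, keeping their order as counted from the yellow end: the box nearest the yellow end of the drying rack goes nearest the yellow end of the carrier, and so on. One cradle of the carrier, the one with the black floor, is too deep: lay the loose hexagonal wooden spacer flat in it before its box goes in on top, so that all three boxes stand at the same height.

Things in the scene. Friction and masses are not known exactly. Their poses are not given: they have to be found in the camera images.
- red_box: hexagonal inlaid wooden box, closed, 52 mm across flats (60 across corners), 45 mm high, about 140 g, red field with a bone-white star on the lid, red diamonds on the sides. Origin: centre of its underside; z up; two of its six flat sides face its +x and -x, the others every 60 degrees. Starts upright on the floor of one cradle of the wooden drying rack.
- blue_box: hexagonal inlaid wooden box, closed, 52 mm across flats (60 across corners), 45 mm high, about 140 g, blue field with a bone-white star on the lid, blue diamonds on the sides. Origin: centre of its underside; z up; two of its six flat sides face its +x and -x, the others every 60 degrees. Starts upright on the floor of one cradle of the wooden drying rack.
- green_box: hexagonal inlaid wooden box, closed, 52 mm across flats (60 across corners), 45 mm high, about 140 g, green field with a bone-white star on the lid, green diamonds on the sides. Origin: centre of its underside; z up; two of its six flat sides face its +x and -x, the others every 60 degrees. Starts upright on the floor of one cradle of the wooden drying rack.
- spacer: plain bare pale-orange wood hexagonal plate, 52 mm across flats, 10 mm thick, 30 g, lying flat on the bench between the two racks. Origin: centre of its underside; two flat sides face its +x and -x.
- red_start_cradle: fixed wooden cradle of the drying rack in which the red box starts (the three look alike). 82 mm square; origin: centre of its underside, 8 mm above the table; floor 14 mm above the origin; corner angles (4 mm thick, 18 mm long each way) end 22 mm above the origin and leave 46 mm gaps in the middle of all sides; y along the row.
- blue_start_cradle: fixed wooden cradle of the drying rack in which the blue box starts (the three look alike). 82 mm square; origin: centre of its underside, 8 mm above the table; floor 14 mm above the origin; corner angles (4 mm thick, 18 mm long each way) end 22 mm above the origin and leave 46 mm gaps in the middle of all sides; y along the row.
- green_start_cradle: fixed wooden cradle of the drying rack in which the green box starts (the three look alike). 82 mm square; origin: centre of its underside, 8 mm above the table; floor 14 mm above the origin; corner angles (4 mm thick, 18 mm long each way) end 22 mm above the origin and leave 46 mm gaps in the middle of all sides; y along the row.
- drying_rack_yellow_end: yellow bar (82 x 16 mm, 22 high) fixed across one end of the drying rack (wooden board 96 x 290 mm, 8 thick, holding the boxes at the start); a plain wood bar closes the other end. Either end may be the yellow one. Origin: centre of the bar's underside, 8 mm above the table; y along the row, x across it. The cradle centres lie in line 52, 136 and 220 mm from it.
- carrier_yellow_end: yellow bar (82 x 16 mm, 22 high) across one end, either one, of the carrier: the grey, empty rack, built like the drying rack. Origin: centre of the bar's underside, 8 mm above the table; y along the row, x across it. Cradle centres in line 52, 136, 220 mm from it, on the side where the deep cradle lies; two have pale floors 14 mm above this origin, 74 mm square between the corner angles.
- deep_cradle: deep cradle, with a black floor, fixed at any one of the three places of the carrier. 82 mm square; origin: centre of its underside, 8 mm above the table; floor 4 mm above the origin, 10 mm lower than in its neighbours; corner angles as in the others, ending 22 mm above the origin, with 46 mm gaps down to the floor in the middle of all sides for the fingers; y along the row.

How it is judged:
By the outcome, as a careful person would: the job done as asked, in the order asked, and still so for the second after the job is handed in, with the robot touching nothing.
It also fails if it takes over 99 s, if anything falls off the work surface, if the arm or the gripper's body presses on something with over 40 N, if the wrist force passes 120 N, or if a joint passes its speed limit or range.

## Working session

There is one attempt and no reset: what is moved stays moved. The work goes in short steps, Python scripts to look and compute and a tool call to move; the robot and the scene stay as the last step left them, time stands still between calls to the robot, and variables do not carry over. Pictures are saved under pics/ and viewed, at most 14 in all, crops included, and the job is handed in when it is done.

Besides the shell and the picture viewer there is one more tool, called as name([rows], argument=value, ...), one row to a line, values as JSON. arm_command: Moves the arm, as the interface text tells. Its arguments: {"type":"object","properties":{"motion":{"type":"array"},"jaw":{"type":"number"},"newtons":{"type":"number"}},"required":["motion"]}

```bash
mkdir -p pics; ls
python3 - <<'E'
from workcell import env
import cv2,numpy as np
s=env.state();print({k:np.round(v,3).tolist() for k,v in s.items()})
for c in("scene","top"):
    p,d=env.grab_frame(c);cv2.imwrite(f"pics/{c}0.png",p);np.save(f"pics/{c}0.npy",d)
    print(c,{k:np.round(v,4).tolist() for k,v in env.camera_model(c).items()})
print({k:np.round(v,4).tolist() for k,v in env.camera_model("wrist").items()})
E
```

```text
pics
{'time_s': 0.0, 'qpos': [63.254, 18.35, 89.707, -0.0, 72.045, -1.146], 'qvel': [0.025, -0.001, 0.059, 0.032, 0.08, -0.028], 'effort': [-0.001, -41.246, -23.197, 0.073, 0.045, -0.0], 'ee_pos': [248.229, 518.109, 227.133], 'ee_rot': [-179.898, -0.002, 154.4], 'force': [0.152, 0.223, 0.533], 'torque': [0.011, 0.012, 0.007], 'gripper_force': 0.0, 'gripper_width': 91.065}
scene {'fx': 490.5098, 'fy': 490.5098, 'cx': 326.7464, 'cy': 243.2044, 'eye': [989.0425, 748.1847, 835.6726], 'rotation': [-132.1595, 1.0029, 146.9718]}
top {'fx': 452.7352, 'fy': 452.7352, 'cx': 322.6949, 'cy': 241.2282, 'eye': [438.5562, 19.6516, 866.9624], 'rotation': [-174.775, -0.0803, -89.7458]}
{'fx': 384.5956, 'fy': 384.5956, 'cx': 319.0666, 'cy': 247.4127, 'hand_eye': [[-0.0002, -0.9589, -0.2837, 80.3412], [1.0, -0.0005, 0.0008, 0.1184], [-0.0009, -0.2837, 0.9589, -158.3257], [0.0, 0.0, 0.0, 1.0]]}
```

View pics/top0.png

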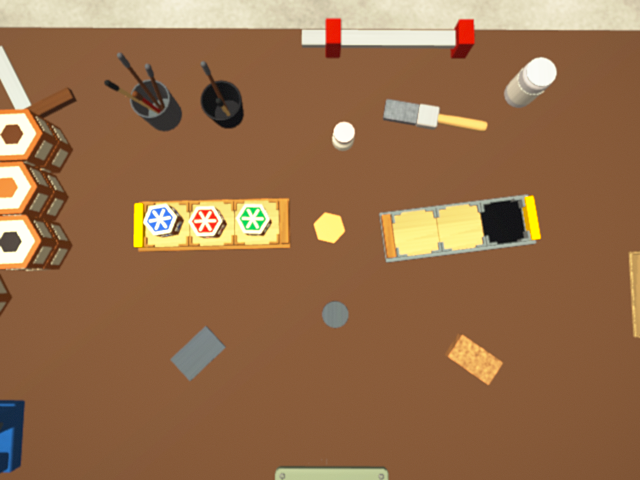

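View pics/scene0.png

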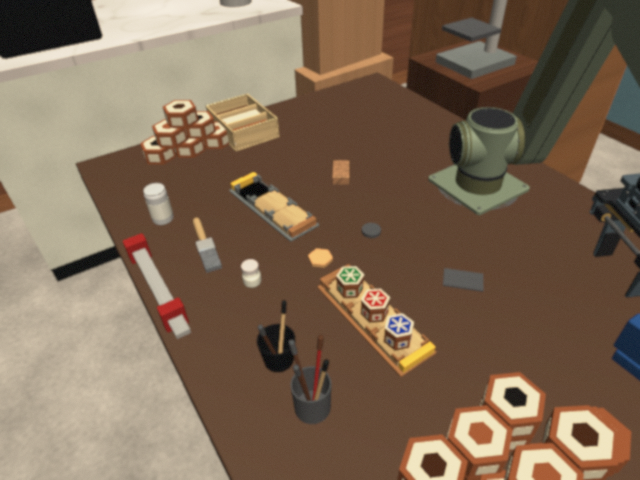

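Top view: the drying rack has its yellow end at (138,225), followed by blue (161,219), red (207,221) and green (253,217). The spacer is at (329,228). On the carrier, the yellow end is at (533,217), the deep black cradle is next to it at (503,222), then pale floors at (460,228) and (415,233). So blue goes in the deep cradle, red in the middle and green in the far one.

```bash
cat > h.py <<'E'
from workcell import env
import numpy as np, cv2
from scipy.spatial.transform import Rotation as R
from scipy.optimize import minimize
def cam(name):
    m=env.camera_model(name)
    if name=="wrist":
        s=env.state();T=np.eye(4);T[:3,:3]=R.from_euler('xyz',s['ee_rot'],degrees=True).as_matrix();T[:3,3]=s['ee_pos']
        T=T@np.array(m['hand_eye'])
    else:
        T=np.eye(4);T[:3,:3]=R.from_euler('xyz',m['rotation'],degrees=True).as_matrix();T[:3,3]=m['eye']
    return m,T
def ray(mT,uv,z):
    "pixels -> world xy on plane z"
    m,T=mT;uv=np.atleast_2d(uv).astype(float)
    d=np.c_[(uv[:,0]-m['cx'])/m['fx'],(uv[:,1]-m['cy'])/m['fy'],np.ones(len(uv))]@T[:3,:3].T
    return (T[:3,3]+d*((z-T[2,3])/d[:,2])[:,None])[:,:2]
def cloud(mT,depth):
    m,T=mT;v,u=np.mgrid[:480,:640];d=depth
    P=np.stack([(u-m['cx'])/m['fx']*d,(v-m['cy'])/m['fy']*d,d],-1)@T[:3,:3].T+T[:3,3]
    P[d==0]=np.nan;return P
def blobs(mask,lo,hi=1e9):
    n,L,st,c=cv2.connectedComponentsWithStats(mask.astype(np.uint8))
    return [(L==i) for i in range(1,n) if lo<st[i,4]<hi]
def fithex(xy,af=52):
    "centre and yaw (deg, mod 60) of hexagon from contour points in mm"
    def cost(p):
        a=np.radians(p[2])+np.arange(6)*np.pi/3
        r=((xy-p[:2])@np.array([np.cos(a),np.sin(a)])).max(1)-af/2
        return np.abs(r).clip(0,4).mean()
    c=(xy.max(0)+xy.min(0))/2
    b=min((minimize(cost,[*c,t],method='Nelder-Mead') for t in range(0,60,10)),key=lambda q:q.fun)
    return np.round([b.x[0],b.x[1],(b.x[2]+30)%60-30,b.fun],1)
def contour(mask):
    c=max(cv2.findContours(mask.astype(np.uint8),cv2.RETR_EXTERNAL,cv2.CHAIN_APPROX_NONE)[0],key=len)
    return c[:,0,:]
E
cat > a.py <<'E'
from h import *
mT=cam("top");p=cv2.imread("pics/top0.png");d=np.load("pics/top0.npy");P=cloud(mT,d)
print("table z",np.nanmedian(P[300:420,250:320,2]))
for n in ["red_box","blue_box","green_box","spacer","drying_rack_yellow_end","carrier_yellow_end","deep_cradle","red_start_cradle","blue_start_cradle","green_start_cradle"]:
    r=env.pinpoint("top",n)[:2]
    z={"spacer":0}.get(n,22 if "box" in n else 8)
    print(n,[(np.round(q['location'],1).tolist(),round(q['score'],2),ray(mT,q['location'],z).round(1).tolist()) for q in r])
Z=P[...,2];x=np.arange(640)[None,:]*np.ones((480,1));y=np.arange(480)[:,None]*np.ones((1,640))
roi=(x>130)&(x<300)&(y>190)&(y<260)
for b in blobs(roi&(Z>55),150): print("box",fithex(ray(mT,contour(b),67)),np.nanmedian(Z[b]),np.nanmean(np.argwhere(b),0).round())
hsv=cv2.cvtColor(p,cv2.COLOR_BGR2HSV)
sp=(x>305)&(x<355)&(y>205)&(y<250)&(hsv[...,2]>150)
for b in blobs(sp,150): print("spacer",fithex(ray(mT,contour(b),10)),np.nanmedian(Z[b]))
def rect(mask,z,name):
    for b in blobs(mask,60):
        (c,s,a)=cv2.minAreaRect(ray(mT,contour(b),z).astype(np.float32)); print(name,np.round(c,1),np.round(s,1),round(a,1),np.nanmedian(Z[b]).round(1))
car=(x>370)&(x<550)&(y>190)&(y<270)
rect(car&(hsv[...,2]<25),12,"black")
rect(car&(Z>4),8,"carrier")
rect(car&(abs(hsv[...,0]-26.)<5)&(hsv[...,1]>200)&(hsv[...,2]>150),30,"yellow")
rect(car&(abs(hsv[...,0]-22.)<5)&(hsv[...,1]<190)&(hsv[...,2]>150),22,"pale")
E
python3 a.py
```

```text
table z -0.9921589634891461
red_box [([214.5, 222.4], 0.64, [[550.5, 222.4]]), ([253.2, 221.9], 0.64, [[551.7, 149.7]])]
blue_box [([167.9, 224.9], 0.97, [[545.3, 309.9]])]
green_box [([253.8, 219.2], 0.72, [[556.9, 148.7]]), ([501.2, 222.6], 0.27, [[552.6, -317.0]])]
spacer [([325.5, 230.0], 0.93, [[539.6, 13.5]])]
drying_rack_yellow_end [([140.9, 225.9], 0.78, [[544.9, 366.2]])]
carrier_yellow_end [([528.0, 217.5], 0.7, [[564.5, -374.3]])]
deep_cradle [([503.2, 224.4], 0.82, [[551.0, -326.3]])]
red_start_cradle [([215.3, 220.8], 0.57, [[555.4, 224.4]])]
blue_start_cradle []
green_start_cradle [([259.1, 222.8], 0.74, [[551.9, 140.5]])]
box [548.9 308.2  10.5   0.7] 66.38733920704794 [220. 160.]
box [551.3 144.2  -2.    0.6] 66.56552162106658 [219. 252.]
box [5.462e+02 2.280e+02 1.000e+00 5.000e-01] 66.52572167135338 [221. 205.]
spacer [544.2   7.9 -13.4   1.9] 8.607377031625731
black [ 555.6 -322.9] [75.2 72.9] 7.4 11.0
carrier [ 544.2 -242.4] [ 95.7 299. ] 7.5 20.3
yellow [ 561.3 -369.1] [81.6 23.7] 7.5 28.3
pale [ 540.2 -196.5] [ 87.5 168.5] 7.4 21.0
pale [540.7 -98.2] [ 9.4 47.4] 87.2 29.1
```

```bash
cat > go.py <<'E'
# python3 go.py n x y z yaw : n equal rows (tool axes) from the measured pose
import sys
from h import *
def rows(n,x,y,z,yaw,s=None):
    s=s or env.state();p=np.array(s['ee_pos']);y0=s['ee_rot'][2];n=int(n)
    dy=(yaw-y0+180)%360-180;D=(np.array([x,y,z])-p)/n
    print("from",p.round(1),round(y0,1),"spin/row",round(-np.radians(dy/n),3),"step",np.linalg.norm(D).round(1))
    for i in range(n):
        a=np.radians(y0+dy*i/n);t=np.array([[np.cos(a),np.sin(a),0],[np.sin(a),-np.cos(a),0],[0,0,-1]])
        print((t@D/1000).round(4).tolist())
if __name__=="__main__": rows(*map(float,sys.argv[1:]))
E
python3 go.py 12 544 8 150 77
```

```text
from [248.5 518.6 228. ] 154.4 spin/row 0.113 step 49.6
[-0.0406, -0.0277, 0.0065]
[-0.0435, -0.023, 0.0065]
[-0.0458, -0.018, 0.0065]
[-0.0475, -0.0127, 0.0065]
[-0.0486, -0.0073, 0.0065]
[-0.0491, -0.0018, 0.0065]
[-0.049, 0.0037, 0.0065]
[-0.0483, 0.0092, 0.0065]
[-0.0469, 0.0146, 0.0065]
[-0.045, 0.0198, 0.0065]
[-0.0425, 0.0247, 0.0065]
[-0.0395, 0.0293, 0.0065]
```

arm_command([
  {"offset": [-0.0406,-0.0277,0.0065],"spin": 0.113},
  {"offset": [-0.0435,-0.023,0.0065],"spin": 0.113},
  {"offset": [-0.0458,-0.018,0.0065],"spin": 0.113},
  {"offset": [-0.0475,-0.0127,0.0065],"spin": 0.113},
  {"offset": [-0.0486,-0.0073,0.0065],"spin": 0.113},
])

```text
time_s: 1.23
ee_pos: [372.2, 304.4, 195.5]
ee_rot: [180.0, -0.0, 121.8]
force: [-0.2, -0.6, -0.2]
gripper_width: 91.1
gripper_force: 0.0
```

arm_command([
  {"offset": [-0.0491,-0.0018,0.0065],"spin": 0.113},
  {"offset": [-0.049,0.0037,0.0065],"spin": 0.113},
  {"offset": [-0.0483,0.0092,0.0065],"spin": 0.113},
  {"offset": [-0.0469,0.0146,0.0065],"spin": 0.113},
  {"offset": [-0.045,0.0198,0.0065],"spin": 0.113},
])

```text
time_s: 1.85
ee_pos: [494.7, 91.2, 163.0]
ee_rot: [180.0, -0.0, 89.4]
force: [0.7, 0.8, -0.5]
gripper_width: 91.0
gripper_force: 0.0
```

arm_command([
  {"offset": [-0.0425,0.0247,0.0065],"spin": 0.113},
  {"offset": [-0.0395,0.0293,0.0065],"spin": 0.113},
  {"offset": [0,0,0],"spin": 0},
  {"offset": [0,0,0],"spin": 0},
])

```text
time_s: 2.35
ee_pos: [542.3, 7.6, 149.9]
ee_rot: [-180.0, -0.0, 76.7]
force: [-0.5, 0.7, 0.0]
gripper_width: 90.9
gripper_force: 0.0
```

```bash
cat > w.py <<'E'
from h import *
mT=cam("wrist");p,d=env.grab_frame("wrist");cv2.imwrite("pics/w1.png",p);np.save("pics/w1.npy",d)
P=cloud(mT,d);print(env.state()['ee_pos'],env.state()['ee_rot'])
print("table",np.nanmedian(P[::5,::5,2]))
hsv=cv2.cvtColor(p,cv2.COLOR_BGR2HSV)
for b in blobs((hsv[...,2]>150)&(hsv[...,1]>80)&(np.hypot(P[...,0]-544,P[...,1]-8)<60),300): print("spacer",fithex(ray(mT,contour(b),10)),np.nanmedian(P[b],0).round(1),b.sum())
E
python3 w.py
```

```text
[542.24820304   8.03174133 149.99541439] [-1.79969306e+02 -2.14065620e-02  7.67682172e+01]
table 2.4040428179607716
spacer [544.    6.4 -12.8   0.6] [544.3   7.4  11.5] 3768
spacer [ 687.5 -156.6   -9.2    2.5] [597.   28.4 236.1] 330
```

View pics/w1.png

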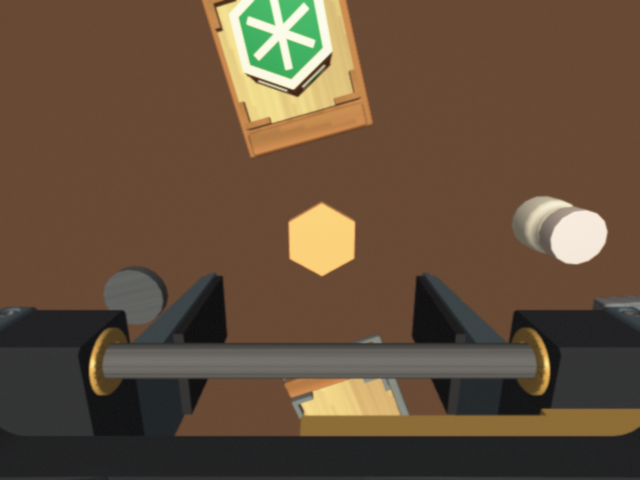

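The wrist view shows the spacer at (321,239), with its flats facing the fingers left and right. Its fit agrees with the top camera to within 2 mm, so I'll pick it now.

```bash
python3 go.py 4 544 7 16 77
```

```text
from [542.2   8.  150. ] 76.8 spin/row -0.001 step 33.5
[-0.0002, 0.0005, 0.0335]
[-0.0002, 0.0005, 0.0335]
[-0.0002, 0.0005, 0.0335]
[-0.0002, 0.0005, 0.0335]
```

arm_command([
  {"offset": [0,0.002,0.04],"spin": 0},
  {"offset": [0,0,0.04],"spin": 0},
  {"offset": [0,0,0.034],"spin": 0},
  {"offset": [-0.001,0,0.02],"spin": 0},
  {"offset": [0,0,0],"spin": 0},
])

```text
time_s: 3.02
ee_pos: [544.0, 7.3, 15.8]
ee_rot: [-180.0, -0.0, 76.8]
force: [0.8, 0.6, 0.5]
gripper_width: 91.2
gripper_force: 0.0
```

arm_command([
  {"offset": [0,0,0],"spin": 0},
  {"offset": [0,0,0],"spin": 0},
  {"offset": [0,0,0],"spin": 0},
  {"offset": [0,0,0],"spin": 0},
  {"offset": [0,0,0],"spin": 0},
], jaw=0.03, newtons=15)

```text
time_s: 3.65
ee_pos: [544.5, 5.9, 16.1]
ee_rot: [180.0, -0.0, 76.7]
force: [-0.7, 0.4, 1.4]
gripper_width: 51.8
gripper_force: 15.0
```

```bash
python3 -c "
from go import *
s=env.state();s['ee_pos'][2]=106
rows(8,560,-372,160,97.4,s)"
```

```text
from [544.5   5.9 106. ] 76.7 spin/row -0.045 step 47.8
[-0.0455, 0.0128, -0.0068]
[-0.0461, 0.0107, -0.0068]
[-0.0465, 0.0086, -0.0068]
[-0.0468, 0.0065, -0.0068]
[-0.0471, 0.0044, -0.0068]
[-0.0472, 0.0022, -0.0068]
[-0.0473, 0.0001, -0.0068]
[-0.0472, -0.002, -0.0068]
```

arm_command([
  {"offset": [0,0,-0.04],"spin": 0},
  {"offset": [0,0,-0.05],"spin": 0},
  {"offset": [-0.0455,0.0128,-0.007],"spin": -0.045},
  {"offset": [-0.0461,0.0107,-0.007],"spin": -0.045},
  {"offset": [-0.0465,0.0086,-0.007],"spin": -0.045},
])

```text
time_s: 4.28
ee_pos: [550.3, -137.2, 127.3]
ee_rot: [180.0, -0.0, 84.5]
force: [1.3, -0.0, 0.0]
gripper_width: 51.7
gripper_force: 15.0
```

arm_command([
  {"offset": [-0.0468,0.0065,-0.007],"spin": -0.045},
  {"offset": [-0.0471,0.0044,-0.007],"spin": -0.045},
  {"offset": [-0.0472,0.0022,-0.007],"spin": -0.045},
  {"offset": [-0.0473,0.0001,-0.007],"spin": -0.045},
  {"offset": [-0.0472,-0.002,-0.007],"spin": -0.045},
])

```text
time_s: 4.9
ee_pos: [559.6, -373.6, 161.9]
ee_rot: [-180.0, -0.0, 97.4]
force: [1.2, 1.1, -0.1]
gripper_width: 51.9
gripper_force: 15.0
```

arm_command([
  {"offset": [0,0,0],"spin": 0},
  {"offset": [0,0,0],"spin": 0},
])

```text
time_s: 5.15
ee_pos: [559.5, -371.6, 161.3]
ee_rot: [-180.0, -0.1, 97.3]
force: [-0.3, -0.4, 0.0]
gripper_width: 51.6
gripper_force: 15.0
```

```bash
cat > w2.py <<'E'
from h import *
mT=cam("wrist");p,d=env.grab_frame("wrist");cv2.imwrite("pics/w2.png",p);np.save("pics/w2.npy",d)
P=cloud(mT,d);Z=P[...,2];print(env.state()['ee_pos'],env.state()['ee_rot'],env.state()['gripper_width'])
hsv=cv2.cvtColor(p,cv2.COLOR_BGR2HSV)
near=(abs(P[...,0]-545)<75)&(abs(P[...,1]+242)<170)&(Z<60)
def rect(mask,z,name,lo=300):
    for b in blobs(mask,lo):
        (c,s,a)=cv2.minAreaRect(ray(mT,contour(b),z).astype(np.float32)); print(name,np.round(c,1),np.round(s,1),round(a,1),np.nanmedian(Z[b]).round(1),np.argwhere(b).mean(0).round())
rect(near&(hsv[...,2]<25),12,"black")
rect(near&(hsv[...,2]>120)&(hsv[...,1]<190),22,"pale")
rect(near&(Z>4),8,"carrier")
rect(near&(Z>24),30,"tops",40)
for n in("deep_cradle","carrier_yellow_end"):
    print(n,[(np.round(q['location'],1).tolist(),round(q['score'],2),ray(mT,q['location'],8).round(1).tolist()) for q in env.pinpoint("wrist",n)[:2]])
E
python3 w2.py
```

```text
[ 559.58445284 -371.01908282  161.37947014] [-1.79950106e+02 -8.61878003e-02  9.73425163e+01] 51.98111695826792
black [ 556.7 -331.3] [79.5 62.6] 6.9 13.6 [193. 320.]
pale [ 553.1 -304.2] [ 91.7 200.6] 7.4 23.6 [ 93. 322.]
carrier [ 552.3 -294.8] [ 95.9 190.2] 7.5 22.7 [123. 322.]
tops [ 505.6 -217.5] [10.  11.7] 7.3 30.4 [  9. 266.]
tops [ 555.5 -213.2] [22.5 14.1] 22.9 24.4 [ 15. 344.]
tops [ 576.4 -207.8] [13.2 13.3] 81.9 30.2 [ 10. 378.]
tops [ 543.5 -243. ] [8.9 6.9] 77.0 24.4 [ 60. 321.]
tops [ 556.4 -248.8] [9.  6.5] 89.4 24.4 [ 73. 338.]
tops [ 572.2 -248.7] [7.2 7.6] 50.5 24.4 [ 73. 359.]
tops [ 561.9 -260. ] [13.3  5. ] 11.7 24.3 [ 90. 342.]
tops [ 577.8 -267.2] [24.4 19.3] 7.4 31.1 [107. 369.]
tops [ 518.7 -275.4] [21.1 18. ] 7.3 31.2 [108. 273.]
tops [ 583.4 -286.9] [18.6 17.3] 7.3 31.5 [130. 371.]
tops [ 519.9 -295.8] [18.  17.3] 7.3 31.4 [131. 274.]
tops [ 528.3 -358.3] [18.5 18.8] 7.3 31.3 [224. 277.]
tops [ 591.8 -350.2] [18.3 18.8] 7.3 31.5 [224. 367.]
tops [ 562.4 -373.7] [81.7 17.1] 7.3 31.4 [244. 323.]
deep_cradle [([318.6, 178.7], 0.59, [[553.4, -325.7]])]
carrier_yellow_end [([322.2, 237.9], 0.93, [[562.6, -374.1]])]
```

View pics/w2.png

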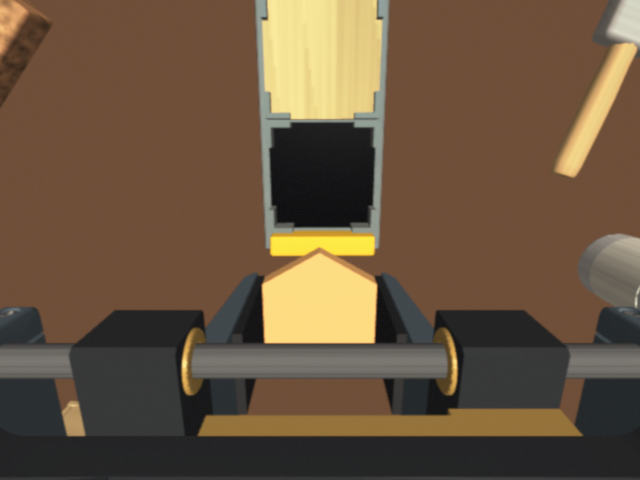

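The cradle corners, yellow bar and black floor all agree: the deep cradle is at (555.8, -322.7), and the row runs at 7.4°. The held spacer is level between the fingers.

arm_command([
  {"offset": [0.028,0.0012,0.01],"spin": 0},
  {"offset": [0.0204,0.0012,0.02],"spin": 0},
  {"offset": [0,0,0.04],"spin": 0},
  {"offset": [0,0,0.03],"spin": 0},
  {"offset": [0,0,0],"spin": 0},
])

```text
time_s: 5.92
ee_pos: [554.7, -321.7, 59.7]
ee_rot: [-179.7, -0.2, 97.4]
force: [1.0, -0.0, -0.8]
gripper_width: 51.8
gripper_force: 15.0
```

arm_command([
  {"offset": [-0.001,0.001,0.016],"spin": 0},
  {"offset": [0,0,0.014],"spin": 0},
  {"offset": [0,0,0],"spin": 0},
  {"offset": [0,0,0],"spin": 0},
])

```text
time_s: 6.42
ee_pos: [557.5, -324.8, 32.2]
ee_rot: [180.0, 0.0, 97.3]
force: [-0.6, 0.3, 0.3]
gripper_width: 52.1
gripper_force: 15.0
```

arm_command([
  {"offset": [0,0,0],"spin": 0},
  {"offset": [0,0,0],"spin": 0},
  {"offset": [0,0,0],"spin": 0},
  {"offset": [0,0,0],"spin": 0},
], jaw=0.07)

```text
time_s: 6.92
ee_pos: [557.3, -324.6, 32.0]
ee_rot: [180.0, -0.0, 97.3]
force: [-0.5, 0.4, 0.3]
gripper_width: 70.0
gripper_force: 0.0
```

arm_command([
  {"offset": [0,0,-0.03],"spin": 0},
  {"offset": [0,0,-0.05],"spin": 0},
  {"offset": [0,0,-0.05],"spin": 0},
  {"offset": [-0.03,0,0],"spin": 0},
  {"offset": [0,0,0],"spin": 0},
])

```text
time_s: 7.55
ee_pos: [561.2, -355.8, 162.5]
ee_rot: [179.9, 0.1, 97.2]
force: [-0.2, 0.2, -0.8]
gripper_width: 69.7
gripper_force: 0.0
```

Run:
```python
from h import *
mT=cam("wrist");p,d=env.grab_frame("wrist");cv2.imwrite("pics/w3.png",p)
P=cloud(mT,d);Z=P[...,2];print(env.state()['ee_pos'],env.state()['ee_rot'])
hsv=cv2.cvtColor(p,cv2.COLOR_BGR2HSV)
near=(np.hypot(P[...,0]-556,P[...,1]+323)<38)&(Z<60)&(hsv[...,2]>110)&(hsv[...,1]>80)
for b in blobs(near,300): print("spacer",fithex(ray(mT,contour(b),22)),np.nanpercentile(Z[b],[5,50,95]).round(1),b.sum())
```

```text
[ 560.69224204 -354.4596836   161.54054925] [-1.79974313e+02 -5.65931309e-02  9.72699580e+01]
spacer [ 557.7 -324.6    8.2    0.6] [15.4 23.6 24.8] 4084
```

View pics/w3.png

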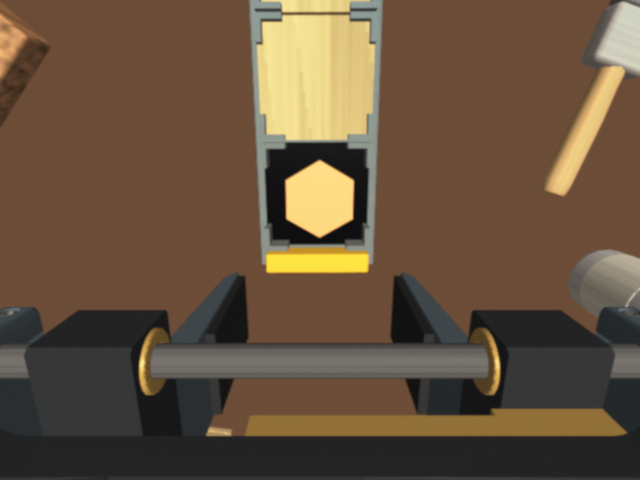

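Spacer lies flat inside the black cradle at (319,198), centre about (557.5, -324.5), top at 22 mm. Next I go to the blue box.

```bash
python3 go.py 12 549 245 170 100.5
```

```text
from [ 560.7 -354.5  161.5] 97.3 spin/row -0.005 step 50.0
[0.0497, 0.0054, -0.0007]
[0.0497, 0.0056, -0.0007]
[0.0496, 0.0058, -0.0007]
[0.0496, 0.0061, -0.0007]
[0.0496, 0.0063, -0.0007]
[0.0495, 0.0065, -0.0007]
[0.0495, 0.0068, -0.0007]
[0.0495, 0.007, -0.0007]
[0.0494, 0.0072, -0.0007]
[0.0494, 0.0074, -0.0007]
[0.0494, 0.0077, -0.0007]
[0.0493, 0.0079, -0.0007]
```

arm_command([
  {"offset": [0.0497,0.0054,0],"spin": -0.005},
  {"offset": [0.0497,0.0056,-0.002],"spin": -0.005},
  {"offset": [0.0496,0.0058,-0.002],"spin": -0.005},
  {"offset": [0.0496,0.0061,-0.002],"spin": -0.005},
  {"offset": [0.0496,0.0063,-0.002],"spin": -0.005},
])

```text
time_s: 8.22
ee_pos: [554.6, -102.0, 169.2]
ee_rot: [-179.9, -0.1, 98.8]
force: [0.6, -0.2, -0.0]
gripper_width: 70.2
gripper_force: 0.0
```

arm_command([
  {"offset": [0.0495,0.0065,0],"spin": -0.005},
  {"offset": [0.0495,0.0068,0],"spin": -0.005},
  {"offset": [0.0495,0.007,0],"spin": -0.005},
  {"offset": [0.0494,0.0072,0],"spin": -0.005},
  {"offset": [0.0494,0.0074,0],"spin": -0.005},
])

```text
time_s: 8.85
ee_pos: [548.6, 147.3, 169.1]
ee_rot: [-179.9, -0.0, 100.2]
force: [0.8, 0.2, -0.8]
gripper_width: 70.1
gripper_force: 0.0
```

arm_command([
  {"offset": [0.0494,0.0077,0],"spin": -0.005},
  {"offset": [0.0493,0.0079,0],"spin": -0.005},
  {"offset": [0,0,0],"spin": 0},
  {"offset": [0,0,0],"spin": 0},
])

```text
time_s: 9.35
ee_pos: [546.7, 244.8, 169.2]
ee_rot: [-179.9, 0.0, 100.8]
force: [-0.8, 0.2, -0.0]
gripper_width: 70.0
gripper_force: 0.0
```

```bash
cat > wb.py <<'E'
from h import *
mT=cam("wrist");p,d=env.grab_frame("wrist");cv2.imwrite("pics/w4.png",p)
P=cloud(mT,d);Z=P[...,2];s=env.state();print(np.round(s['ee_pos'],1),np.round(s['ee_rot'],1))
m=(Z>58)&(Z<76)&(abs(P[...,0]-548)<45)&(P[...,1]>90)&(P[...,1]<350)
for b in blobs(m,800):
    c=np.argwhere(b);print(fithex(ray(mT,contour(b),67)),np.nanmedian(Z[b]).round(1),c.mean(0).round(),"BGR",p[b][(p[b].max(1).astype(int)-p[b].min(1)>60)].mean(0).round(),"edge" if c[:,0].min()<2 else "")
E
python3 wb.py
```

```text
[547.1 244.2 169.4] [-179.9    0.   100.8]
[5.511e+02 3.090e+02 1.020e+01 2.000e-01] 69.1 [161. 344.] BGR [174.  85.  54.] 
[548.4 229.    1.6   0.7] 69.0 [272. 317.] BGR [ 72.  88. 210.] 
[553.  142.8  -0.6   1.7] 69.1 [390. 302.] BGR [ 76. 141.  64.]
```

View pics/w4.png

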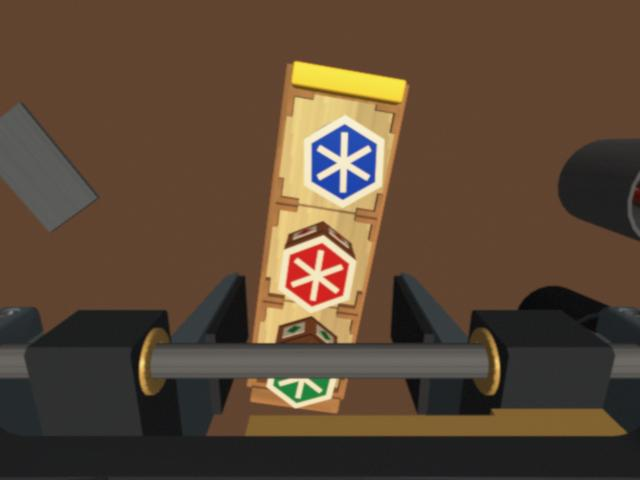

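Blue is at (344,161), red at (317,272) and green sits behind the gripper bar at (302,390). Blue's fit is (551,309), yaw 10°, with the top camera within 2 mm. I'll pick it.

```bash
python3 go.py 2 550.5 308.7 120 100.2
```

```text
from [547.1 244.2 169.4] 100.8 spin/row 0.005 step 40.6
[0.0313, 0.0077, 0.0247]
[0.0314, 0.0076, 0.0247]
```

arm_command([
  {"offset": [0.0313,0.0077,0.015],"spin": 0.005},
  {"offset": [0.0314,0.0076,0.025],"spin": 0.005},
  {"offset": [0,0,0.03],"spin": 0},
  {"offset": [0,0,0.02],"spin": 0},
  {"offset": [0,0,0],"spin": 0},
])

```text
time_s: 10.02
ee_pos: [550.3, 307.5, 78.3]
ee_rot: [-179.8, 0.1, 100.1]
force: [0.2, 0.1, 0.2]
gripper_width: 70.0
gripper_force: 0.0
```

arm_command([
  {"offset": [0.001,0,0.016],"spin": 0},
  {"offset": [0,0,0.013],"spin": 0},
  {"offset": [0,0,0],"spin": 0},
])

```text
time_s: 10.4
ee_pos: [550.4, 310.0, 49.8]
ee_rot: [-179.9, 0.0, 100.2]
force: [0.6, 0.3, 0.0]
gripper_width: 69.7
gripper_force: 0.0
```

arm_command([
  {"offset": [0,0,0],"spin": 0},
  {"offset": [0,0,0],"spin": 0},
  {"offset": [0,0,0],"spin": 0},
  {"offset": [0,0,0],"spin": 0},
  {"offset": [0,0,0],"spin": 0},
], jaw=0.035, newtons=25)

```text
time_s: 11.02
ee_pos: [551.3, 310.7, 51.5]
ee_rot: [180.0, -0.0, 100.2]
force: [-0.4, 0.4, 3.6]
gripper_width: 51.9
gripper_force: 25.0
```

arm_command([
  {"offset": [0,0,-0.02],"spin": 0},
  {"offset": [0,0,-0.045],"spin": 0},
  {"offset": [0,0,-0.045],"spin": 0},
  {"offset": [0,0,0],"spin": 0},
  {"offset": [0,0,0],"spin": 0},
])

```text
time_s: 11.65
ee_pos: [550.3, 310.1, 159.8]
ee_rot: [-179.9, 0.0, 100.2]
force: [0.1, 0.9, -2.1]
gripper_width: 51.9
gripper_force: 25.0
```

```bash
python3 go.py 14 556.5 -324 170 97.4
```

```text
from [550.3 310.1 159.8] 100.2 spin/row 0.003 step 45.3
[-0.0447, -0.0076, -0.0007]
[-0.0447, -0.0074, -0.0007]
[-0.0447, -0.0073, -0.0007]
[-0.0447, -0.0071, -0.0007]
[-0.0448, -0.007, -0.0007]
[-0.0448, -0.0068, -0.0007]
[-0.0448, -0.0066, -0.0007]
[-0.0448, -0.0065, -0.0007]
[-0.0448, -0.0063, -0.0007]
[-0.0449, -0.0062, -0.0007]
[-0.0449, -0.006, -0.0007]
[-0.0449, -0.0059, -0.0007]
[-0.0449, -0.0057, -0.0007]
[-0.045, -0.0056, -0.0007]
```

arm_command([
  {"offset": [-0.0447,-0.0076,-0.001],"spin": 0.003},
  {"offset": [-0.0447,-0.0074,-0.001],"spin": 0.003},
  {"offset": [-0.0447,-0.0073,-0.001],"spin": 0.003},
  {"offset": [-0.0447,-0.0071,-0.001],"spin": 0.003},
  {"offset": [-0.0448,-0.007,-0.001],"spin": 0.003},
])

```text
time_s: 12.28
ee_pos: [552.1, 82.4, 163.7]
ee_rot: [-179.8, -0.0, 99.3]
force: [0.5, -0.2, -1.7]
gripper_width: 51.8
gripper_force: 25.0
```

arm_command([
  {"offset": [-0.0448,-0.0068,0],"spin": 0.003},
  {"offset": [-0.0448,-0.0066,0],"spin": 0.003},
  {"offset": [-0.0448,-0.0065,0],"spin": 0.003},
  {"offset": [-0.0448,-0.0063,0],"spin": 0.003},
  {"offset": [-0.0449,-0.0062,0],"spin": 0.003},
])

```text
time_s: 12.9
ee_pos: [555.2, -143.6, 163.6]
ee_rot: [-179.8, -0.1, 98.5]
force: [0.3, -0.4, -1.3]
gripper_width: 52.0
gripper_force: 25.0
```

arm_command([
  {"offset": [-0.0449,-0.006,0],"spin": 0.003},
  {"offset": [-0.0449,-0.0059,0],"spin": 0.003},
  {"offset": [-0.0449,-0.0057,0],"spin": 0.003},
  {"offset": [-0.045,-0.0056,0],"spin": 0.003},
  {"offset": [0,0,0],"spin": 0},
])

```text
time_s: 13.52
ee_pos: [558.0, -326.2, 163.0]
ee_rot: [-179.8, -0.1, 97.6]
force: [-0.9, 0.6, -1.5]
gripper_width: 51.8
gripper_force: 25.0
```

arm_command([
  {"offset": [0,0,0.04],"spin": 0},
  {"offset": [0,0,0.03],"spin": 0},
  {"offset": [0,0,0],"spin": 0},
  {"offset": [0,0,0],"spin": 0},
])

```text
time_s: 14.02
ee_pos: [559.7, -323.2, 96.3]
ee_rot: [180.0, 0.0, 97.8]
force: [0.3, 0.1, -0.5]
gripper_width: 52.0
gripper_force: 25.0
```

Run:
```python
from go import *
Q=[]
for i in range(3):
    env.grab_frame("wrist");s=env.state();Q.append(np.r_[s['ee_pos'],s['ee_rot'][2]])
print(np.round(Q,1))
rows(1,557,-324,52,97.4)
```

```text
[[ 560.1 -323.6   97.1   97.8]
 [ 560.1 -323.7   97.4   97.8]
 [ 560.1 -323.8   97.4   97.8]]
from [ 560.1 -323.8   97.4] 97.8 spin/row 0.007 step 45.5
[0.0002, -0.0031, 0.0454]
```

arm_command([
  {"offset": [0,-0.003,0.02],"spin": 0},
  {"offset": [0,0,0.014],"spin": 0},
  {"offset": [0,0,0.009],"spin": 0},
  {"offset": [0,0,0],"spin": 0},
  {"offset": [0,0,0],"spin": 0},
])

```text
time_s: 14.8
ee_pos: [556.7, -324.2, 53.4]
ee_rot: [180.0, 0.0, 97.8]
force: [-0.5, 0.1, -1.3]
gripper_width: 52.0
gripper_force: 25.0
```

arm_command([
  {"offset": [0,0,0.0015],"spin": 0},
  {"offset": [0,0,0.0005],"spin": 0},
  {"offset": [0,0,0],"spin": 0},
])

```text
time_s: 15.18
ee_pos: [556.5, -324.1, 51.5]
ee_rot: [180.0, 0.0, 97.8]
force: [-0.8, -0.1, 2.3]
gripper_width: 52.1
gripper_force: 25.0
```

arm_command([
  {"offset": [0,0,0],"spin": 0},
  {"offset": [0,0,0],"spin": 0},
  {"offset": [0,0,0],"spin": 0},
  {"offset": [0,0,0],"spin": 0},
], jaw=0.07)

```text
time_s: 15.68
ee_pos: [556.3, -324.0, 50.9]
ee_rot: [180.0, -0.0, 97.8]
force: [-0.1, -0.0, -0.5]
gripper_width: 69.7
gripper_force: 0.0
```

arm_command([
  {"offset": [0,0,-0.02],"spin": 0},
  {"offset": [0,0,-0.04],"spin": 0},
  {"offset": [0,0,-0.04],"spin": 0},
  {"offset": [0,0,0],"spin": 0},
])

```text
time_s: 16.18
ee_pos: [558.2, -325.1, 154.8]
ee_rot: [179.6, 0.3, 97.8]
force: [-0.1, 0.3, -0.4]
gripper_width: 70.0
gripper_force: 0.0
```

```bash
python3 go.py 12 547.5 228.5 145 91.3
```

```text
from [ 558.2 -325.1  154.8] 97.8 spin/row 0.009 step 46.2
[0.0458, 0.0054, 0.0008]
[0.0459, 0.0049, 0.0008]
[0.0459, 0.0045, 0.0008]
[0.046, 0.0041, 0.0008]
[0.046, 0.0036, 0.0008]
[0.046, 0.0032, 0.0008]
[0.0461, 0.0028, 0.0008]
[0.0461, 0.0023, 0.0008]
[0.0461, 0.0019, 0.0008]
[0.0461, 0.0015, 0.0008]
[0.0461, 0.001, 0.0008]
[0.0461, 0.0006, 0.0008]
```

arm_command([
  {"offset": [0.0458,0.0054,0.0008],"spin": 0.009},
  {"offset": [0.0459,0.0049,0.0008],"spin": 0.009},
  {"offset": [0.0459,0.0045,0.0008],"spin": 0.009},
  {"offset": [0.046,0.0041,0.0008],"spin": 0.009},
  {"offset": [0.046,0.0036,0.0008],"spin": 0.009},
])

```text
time_s: 16.8
ee_pos: [550.7, -91.7, 145.7]
ee_rot: [-179.9, -0.0, 95.2]
force: [0.9, -0.5, 0.7]
gripper_width: 69.9
gripper_force: 0.0
```

arm_command([
  {"offset": [0.046,0.0032,0.0008],"spin": 0.009},
  {"offset": [0.0461,0.0028,0.0008],"spin": 0.009},
  {"offset": [0.0461,0.0023,0.0008],"spin": 0.009},
  {"offset": [0.0461,0.0019,0.0008],"spin": 0.009},
  {"offset": [0.0461,0.0015,0.0008],"spin": 0.009},
])

```text
time_s: 17.42
ee_pos: [545.6, 138.7, 141.8]
ee_rot: [-179.9, 0.0, 92.6]
force: [0.8, -0.4, 0.3]
gripper_width: 69.8
gripper_force: 0.0
```

arm_command([
  {"offset": [0.0461,0.001,0.0008],"spin": 0.009},
  {"offset": [0.0461,0.0006,0.0008],"spin": 0.009},
  {"offset": [0,0,0],"spin": 0},
  {"offset": [0,0,0],"spin": 0},
])

```text
time_s: 17.92
ee_pos: [543.6, 228.9, 140.4]
ee_rot: [-179.9, 0.1, 91.6]
force: [0.5, -0.2, 0.7]
gripper_width: 70.1
gripper_force: 0.0
```

```bash
python3 wb.py; python3 go.py 1 547.5 228.5 80 91.3
```

```text
[543.8 228.5 140.6] [-1.799e+02  1.000e-01  9.160e+01]
[548.1 228.6   2.1   0.6] 69.0 [265. 326.] BGR [ 68.  82. 206.] 
[553.  142.8  -1.1   1.6] 69.1 [394. 329.] BGR [ 71. 136.  56.] 
from [543.8 228.5 140.6] 91.6 spin/row 0.005 step 60.8
[-0.0001, 0.0037, 0.0606]
```

arm_command([
  {"offset": [0,0.004,0.02],"spin": 0},
  {"offset": [0,0,0.03],"spin": 0},
  {"offset": [0,0,0.025],"spin": 0},
  {"offset": [0,0,0.015],"spin": 0},
  {"offset": [0,0,0],"spin": 0},
])

```text
time_s: 18.6
ee_pos: [547.8, 228.6, 50.5]
ee_rot: [-179.9, 0.0, 91.5]
force: [-0.7, 0.5, 0.2]
gripper_width: 70.4
gripper_force: 0.0
```

arm_command([
  {"offset": [0,0,0],"spin": 0},
  {"offset": [0,0,0],"spin": 0},
  {"offset": [0,0,0],"spin": 0},
  {"offset": [0,0,0],"spin": 0},
  {"offset": [0,0,0],"spin": 0},
], jaw=0.035, newtons=25)

```text
time_s: 19.23
ee_pos: [548.7, 229.8, 52.4]
ee_rot: [179.9, -0.0, 91.6]
force: [0.1, -1.2, 5.7]
gripper_width: 51.9
gripper_force: 25.0
```

arm_command([
  {"offset": [0,0,-0.02],"spin": 0},
  {"offset": [0,0,-0.045],"spin": 0},
  {"offset": [0,0,-0.045],"spin": 0},
  {"offset": [0,0,0],"spin": 0},
  {"offset": [0,0,0],"spin": 0},
])

```text
time_s: 19.85
ee_pos: [547.3, 229.3, 160.2]
ee_rot: [-179.9, 0.0, 91.6]
force: [-0.7, -1.4, -2.7]
gripper_width: 51.5
gripper_force: 25.0
```

```bash
python3 go.py 10 545.5 -239.5 165 97.4
```

```text
from [547.3 229.3 160.2] 91.6 spin/row -0.01 step 46.9
[-0.0469, -0.0015, -0.0005]
[-0.0468, -0.002, -0.0005]
[-0.0468, -0.0024, -0.0005]
[-0.0468, -0.0029, -0.0005]
[-0.0468, -0.0034, -0.0005]
[-0.0467, -0.0039, -0.0005]
[-0.0467, -0.0043, -0.0005]
[-0.0466, -0.0048, -0.0005]
[-0.0466, -0.0053, -0.0005]
[-0.0465, -0.0058, -0.0005]
```

arm_command([
  {"offset": [-0.0469,-0.0015,-0.0005],"spin": -0.01},
  {"offset": [-0.0468,-0.002,-0.0005],"spin": -0.01},
  {"offset": [-0.0468,-0.0024,-0.0005],"spin": -0.01},
  {"offset": [-0.0468,-0.0029,-0.0005],"spin": -0.01},
  {"offset": [-0.0468,-0.0034,-0.0005],"spin": -0.01},
])

```text
time_s: 20.48
ee_pos: [545.9, -6.2, 161.6]
ee_rot: [-179.8, -0.0, 94.5]
force: [1.1, 0.6, -2.0]
gripper_width: 51.8
gripper_force: 25.0
```

arm_command([
  {"offset": [-0.0467,-0.0039,-0.0005],"spin": -0.01},
  {"offset": [-0.0467,-0.0043,-0.0005],"spin": -0.01},
  {"offset": [-0.0466,-0.0048,-0.0005],"spin": -0.01},
  {"offset": [-0.0466,-0.0053,-0.0005],"spin": -0.01},
  {"offset": [-0.0465,-0.0058,-0.0005],"spin": -0.01},
])

```text
time_s: 21.1
ee_pos: [544.9, -240.2, 163.9]
ee_rot: [-179.8, -0.1, 97.3]
force: [0.6, 0.7, -2.5]
gripper_width: 51.8
gripper_force: 25.0
```

arm_command([
  {"offset": [0,0,0],"spin": 0},
  {"offset": [0,0,0.035],"spin": 0},
  {"offset": [0,0,0.03],"spin": 0},
  {"offset": [0,0,0],"spin": 0},
  {"offset": [0,0,0],"spin": 0},
])

```text
time_s: 21.72
ee_pos: [546.5, -238.7, 101.6]
ee_rot: [180.0, -0.0, 97.4]
force: [1.0, 0.1, -1.0]
gripper_width: 51.9
gripper_force: 25.0
```

Run:
```python
from go import *
mT=cam("wrist");p,d=env.grab_frame("wrist");cv2.imwrite("pics/w5.png",p)
P=cloud(mT,d);Z=P[...,2]
n=(Z>26)&(Z<40)&(abs(P[...,0]-540)<70)&(P[...,1]>-290)&(P[...,1]<-60)
for b in blobs(n,60):
    c,s,a=cv2.minAreaRect(ray(mT,contour(b),30).astype(np.float32));print(np.round(c,1),np.round(s,1))
rows(1,545.5,-239.5,54,97.4)
```

```text
[ 527.3 -105.5] [81.8 16.2]
[ 561.5 -120.5] [18.5 18.6]
[ 498. -129.] [18.5 18.1]
[ 506.4 -192.2] [18.7 17.7]
[ 569.9 -184. ] [18.3 17.8]
[ 508.9 -212.1] [18.6 18.6]
[ 572.5 -203.6] [18.7 18.7]
from [ 546.9 -239.   102.3] 97.4 spin/row -0.001 step 48.3
[-0.0003, -0.0015, 0.0483]
```

View pics/w5.png

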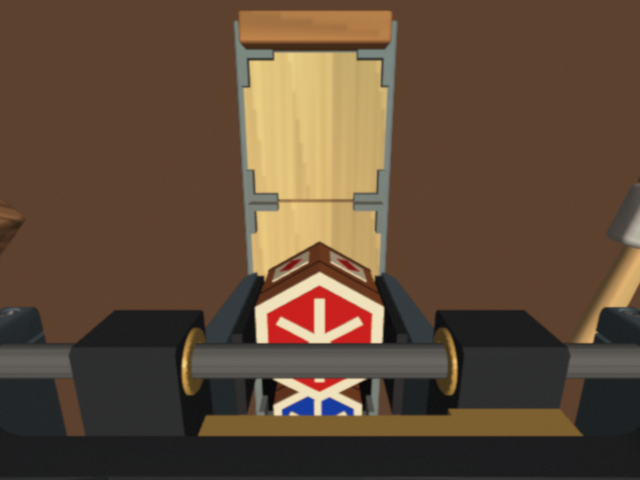

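Red hangs straight between the fingers over the middle cradle, with blue standing behind it at (318,405). The far cradle measures (534, -156.4), which puts the middle one at (544.8, -239.7). Lowering red.

arm_command([
  {"offset": [0,-0.0018,0.02],"spin": 0},
  {"offset": [0,0,0.016],"spin": 0},
  {"offset": [0,0,0.011],"spin": 0},
  {"offset": [0,0,0],"spin": 0},
  {"offset": [0,0,0],"spin": 0},
])

```text
time_s: 22.4
ee_pos: [544.8, -239.6, 54.8]
ee_rot: [179.9, 0.0, 97.3]
force: [0.0, -0.1, -2.0]
gripper_width: 51.7
gripper_force: 25.0
```

arm_command([
  {"offset": [0,0,0.001],"spin": 0},
  {"offset": [0,0,0.001],"spin": 0},
  {"offset": [0,0,0],"spin": 0},
])

```text
time_s: 22.78
ee_pos: [544.4, -239.4, 52.5]
ee_rot: [180.0, 0.0, 97.3]
force: [0.4, 0.4, -2.2]
gripper_width: 52.2
gripper_force: 25.0
```

arm_command([
  {"offset": [0,0,0.001],"spin": 0},
  {"offset": [0,0,0.0005],"spin": 0},
  {"offset": [0,0,0],"spin": 0},
])

```text
time_s: 23.15
ee_pos: [544.4, -239.5, 52.4]
ee_rot: [180.0, 0.0, 97.3]
force: [-3.6, 0.9, 7.6]
gripper_width: 51.7
gripper_force: 25.0
```

arm_command([
  {"offset": [0,0,0],"spin": 0},
  {"offset": [0,0,0],"spin": 0},
  {"offset": [0,0,0],"spin": 0},
  {"offset": [0,0,0],"spin": 0},
], jaw=0.07)

```text
time_s: 23.65
ee_pos: [544.3, -239.4, 50.6]
ee_rot: [-180.0, -0.0, 97.3]
force: [-0.3, 0.4, -0.1]
gripper_width: 69.7
gripper_force: 0.0
```

arm_command([
  {"offset": [0,0,-0.02],"spin": 0},
  {"offset": [0,0,-0.04],"spin": 0},
  {"offset": [0,0,-0.04],"spin": 0},
  {"offset": [0,0,0],"spin": 0},
])

```text
time_s: 24.15
ee_pos: [546.3, -240.3, 154.3]
ee_rot: [179.6, 0.2, 97.3]
force: [-0.2, 0.1, -1.1]
gripper_width: 69.9
gripper_force: 0.0
```

```bash
python3 go.py 9 552.5 143 145 88.7
```

```text
from [ 546.3 -240.3  154.3] 97.3 spin/row 0.017 step 42.6
[0.0422, 0.0061, 0.001]
[0.0422, 0.0054, 0.001]
[0.0423, 0.0047, 0.001]
[0.0424, 0.004, 0.001]
[0.0425, 0.0033, 0.001]
[0.0425, 0.0026, 0.001]
[0.0426, 0.0019, 0.001]
[0.0426, 0.0011, 0.001]
[0.0426, 0.0004, 0.001]
```

arm_command([
  {"offset": [0.0422,0.0061,0.001],"spin": 0.017},
  {"offset": [0.0422,0.0054,0.001],"spin": 0.017},
  {"offset": [0.0423,0.0047,0.001],"spin": 0.017},
  {"offset": [0.0424,0.004,0.001],"spin": 0.017},
  {"offset": [0.0425,0.0033,0.001],"spin": 0.017},
])

```text
time_s: 24.78
ee_pos: [547.1, -25.1, 144.5]
ee_rot: [-179.9, -0.0, 92.4]
force: [0.4, 0.2, 0.9]
gripper_width: 70.5
gripper_force: 0.0
```

arm_command([
  {"offset": [0.0425,0.0026,0.001],"spin": 0.017},
  {"offset": [0.0426,0.0019,0.001],"spin": 0.017},
  {"offset": [0.0426,0.0011,0.001],"spin": 0.017},
  {"offset": [0.0426,0.0004,0.001],"spin": 0.017},
  {"offset": [0,0,0],"spin": 0},
])

```text
time_s: 25.4
ee_pos: [550.1, 146.3, 140.4]
ee_rot: [-179.9, 0.0, 88.8]
force: [0.9, -0.8, -0.8]
gripper_width: 69.9
gripper_force: 0.0
```

arm_command([
  {"offset": [0,0,0],"spin": 0},
  {"offset": [0,0,0],"spin": 0},
])

```text
time_s: 25.65
ee_pos: [550.7, 142.8, 141.5]
ee_rot: [-180.0, 0.0, 88.5]
force: [0.2, 0.2, 0.0]
gripper_width: 70.1
gripper_force: 0.0
```

```bash
python3 wb.py; python3 go.py 1 552.5 143 50 88.7
```

```text
[550.8 142.8 141.6] [-180.     0.    88.5]
[ 5.529e+02  1.442e+02 -4.000e-01  6.000e-01] 69.0 [262. 322.] BGR [ 69. 134.  56.] 
from [550.8 142.8 141.6] 88.5 spin/row -0.004 step 91.6
[0.0002, 0.0017, 0.0916]
```

arm_command([
  {"offset": [0.001,0.002,0.02],"spin": -0.01},
  {"offset": [0,0,0.03],"spin": 0},
  {"offset": [0,0,0.025],"spin": 0},
  {"offset": [0,0,0.015],"spin": 0},
  {"offset": [0,0,0],"spin": 0},
])

```text
time_s: 26.32
ee_pos: [552.4, 144.3, 51.1]
ee_rot: [-179.9, 0.0, 89.1]
force: [-0.2, -0.1, 0.6]
gripper_width: 69.9
gripper_force: 0.0
```

arm_command([
  {"offset": [0,0,0],"spin": 0},
  {"offset": [0,0,0],"spin": 0},
  {"offset": [0,0,0],"spin": 0},
  {"offset": [0,0,0],"spin": 0},
  {"offset": [0,0,0],"spin": 0},
], jaw=0.035, newtons=25)

```text
time_s: 26.95
ee_pos: [553.5, 145.0, 52.9]
ee_rot: [179.9, -0.0, 89.1]
force: [-1.4, -0.9, 6.5]
gripper_width: 51.7
gripper_force: 25.0
```

arm_command([
  {"offset": [0,0,-0.02],"spin": 0},
  {"offset": [0,0,-0.045],"spin": 0},
  {"offset": [0,0,-0.045],"spin": 0},
  {"offset": [0,0,0],"spin": 0},
  {"offset": [0,0,0],"spin": 0},
])

```text
time_s: 27.58
ee_pos: [552.0, 144.7, 160.9]
ee_rot: [-179.9, 0.0, 89.1]
force: [0.1, -0.5, -1.9]
gripper_width: 52.1
gripper_force: 25.0
```

```bash
python3 go.py 7 534.5 -156.4 165 97.4
```

```text
from [552.  144.7 160.9] 89.1 spin/row -0.021 step 43.1
[-0.0431, -0.0019, -0.0006]
[-0.043, -0.0028, -0.0006]
[-0.0429, -0.0036, -0.0006]
[-0.0429, -0.0045, -0.0006]
[-0.0428, -0.0054, -0.0006]
[-0.0426, -0.0063, -0.0006]
[-0.0425, -0.0072, -0.0006]
```

arm_command([
  {"offset": [-0.0431,-0.0019,-0.0006],"spin": -0.021},
  {"offset": [-0.043,-0.0028,-0.0006],"spin": -0.021},
  {"offset": [-0.0429,-0.0036,-0.0006],"spin": -0.021},
  {"offset": [-0.0429,-0.0045,-0.0006],"spin": -0.021},
  {"offset": [-0.0428,-0.0054,-0.0006],"spin": -0.021},
])

```text
time_s: 28.2
ee_pos: [539.1, -71.4, 162.7]
ee_rot: [-179.8, -0.1, 95.2]
force: [0.1, -0.7, -0.8]
gripper_width: 51.8
gripper_force: 25.0
```

arm_command([
  {"offset": [-0.0426,-0.0063,-0.0006],"spin": -0.021},
  {"offset": [-0.0425,-0.0072,-0.0006],"spin": -0.021},
  {"offset": [0,0,0],"spin": 0},
  {"offset": [0,0,0.035],"spin": 0},
  {"offset": [0,0,0.03],"spin": 0},
])

```text
time_s: 28.82
ee_pos: [534.5, -155.2, 98.7]
ee_rot: [-179.9, -0.1, 97.6]
force: [0.9, -0.8, -1.1]
gripper_width: 51.7
gripper_force: 25.0
```

arm_command([
  {"offset": [0,0,0],"spin": 0},
  {"offset": [0,0,0],"spin": 0},
])

```text
time_s: 29.08
ee_pos: [536.0, -155.8, 101.3]
ee_rot: [180.0, -0.0, 97.6]
force: [-0.0, -0.2, -0.9]
gripper_width: 51.7
gripper_force: 25.0
```

```bash
python3 go.py 1 534.2 -156.4 55 97.4
```

```text
from [ 536.  -155.8  101.3] 97.6 spin/row 0.003 step 46.4
[-0.0003, -0.0019, 0.0463]
```

arm_command([
  {"offset": [0,-0.002,0.02],"spin": 0},
  {"offset": [0,0,0.016],"spin": 0},
  {"offset": [0,0,0.011],"spin": 0},
  {"offset": [0,0,0],"spin": 0},
  {"offset": [0,0,0],"spin": 0},
])

```text
time_s: 29.7
ee_pos: [534.0, -156.7, 54.4]
ee_rot: [180.0, 0.0, 97.6]
force: [-0.5, 0.0, -1.1]
gripper_width: 52.1
gripper_force: 25.0
```

arm_command([
  {"offset": [0,0,0.001],"spin": 0},
  {"offset": [0,0,0.001],"spin": 0},
  {"offset": [0,0,0],"spin": 0},
])

```text
time_s: 30.08
ee_pos: [533.8, -156.7, 52.7]
ee_rot: [180.0, 0.0, 97.6]
force: [-0.9, 1.5, 5.0]
gripper_width: 51.9
gripper_force: 25.0
```

Green is down on its floor. I'll release, lift, and back off to look.

arm_command([
  {"offset": [0,0,0],"spin": 0},
  {"offset": [0,0,0],"spin": 0},
  {"offset": [0,0,0],"spin": 0},
  {"offset": [0,0,0],"spin": 0},
], jaw=0.07)

```text
time_s: 30.58
ee_pos: [533.6, -156.6, 51.9]
ee_rot: [-180.0, -0.0, 97.6]
force: [-0.3, -0.1, -0.4]
gripper_width: 70.6
gripper_force: 0.0
```

arm_command([
  {"offset": [0,0,-0.02],"spin": 0},
  {"offset": [0,0,-0.04],"spin": 0},
  {"offset": [0,0,-0.04],"spin": 0},
  {"offset": [0.04,0,-0.01],"spin": 0},
  {"offset": [0.04,0,0],"spin": 0},
])

```text
time_s: 31.2
ee_pos: [523.7, -76.8, 163.3]
ee_rot: [179.8, 0.0, 97.5]
force: [1.0, 0.3, -0.7]
gripper_width: 70.1
gripper_force: 0.0
```

arm_command([
  {"offset": [0.05,0,0],"spin": 0},
  {"offset": [0.05,0,0],"spin": 0},
  {"offset": [0.05,0,0],"spin": 0},
  {"offset": [0.05,0,0],"spin": 0},
  {"offset": [0.05,0,0],"spin": 0},
])

```text
time_s: 31.82
ee_pos: [489.8, 172.1, 162.1]
ee_rot: [180.0, -0.0, 97.6]
force: [0.5, -0.0, 0.4]
gripper_width: 70.1
gripper_force: 0.0
```

arm_command([
  {"offset": [0,0,0],"spin": 0},
  {"offset": [0,0,0],"spin": 0},
])

```text
time_s: 32.08
ee_pos: [490.1, 170.2, 161.9]
ee_rot: [-180.0, 0.0, 97.6]
force: [0.0, -0.0, -1.0]
gripper_width: 69.9
gripper_force: 0.0
```

Run:
```python
from h import *
mT=cam("top");p,d=env.grab_frame("top");P=cloud(mT,d);Z=P[...,2]
cv2.imwrite("pics/end.png",cv2.resize(p[180:280,360:560],(800,400)))
m=(Z>50)&(Z<90)&(abs(P[...,0]-545)<60)&(P[...,1]<-100)&(P[...,1]>-380)
for b in blobs(m,100): print(fithex(ray(mT,contour(b),67)),np.nanpercentile(Z[b],[10,50,90]).round(1))
```

```text
[ 555.2 -320.7    7.4    1.4] [61.6 66.2 68.2]
[ 543.3 -237.3    6.3    0.9] [63.3 66.3 68.2]
[ 532.7 -155.     6.9    0.6] [63.9 66.3 68.2]
```

View pics/end.png

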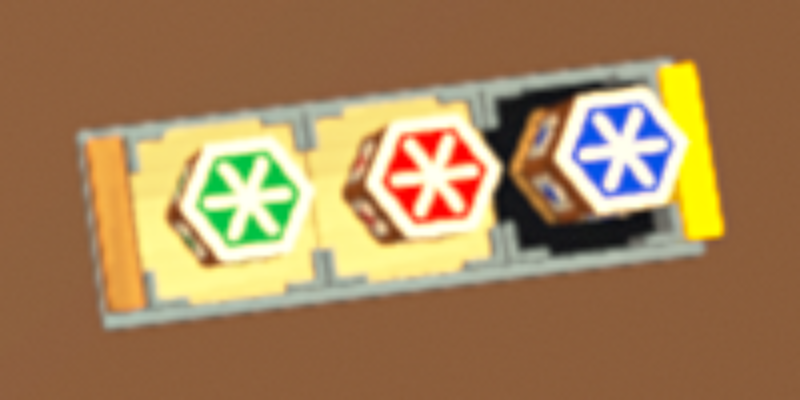

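The picture shows blue (622,150) in the black cradle at the yellow end, red (438,175) in the middle and green (247,198) at the far end. All are upright, with lids at an equal 66 mm, and the spacer's edge shows under blue.

```bash
python3 -c "
from workcell import env
print(env.job_done())"
```

```text
the job is handed in; nothing more can be done
None
```

The job is handed in at about 32 s: the spacer is flat in the deep cradle, and blue (on top of it), red and green stand upright in order from the carrier's yellow end, with their lids level at about 66 mm.

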